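# Fit the change gear to the inspection stand's drive

### The arm

A 6-joint arm with a two-finger parallel gripper is mounted at the origin on the work surface. World frame = base frame: x ahead of the robot, y to its left, z up, the work surface at z = 0. Lengths are in m, angles in rad, forces in N, time in s.
With the tool pointing down it reaches from about 0.35 to 0.85 m from the base axis. Payload 8.1 kg.
Tool frame: the origin (TCP) lies on the centre line of the jaws, within the pads' length; the fingertips stand 22 mm ahead of it and the grasp point (between the pads) lies 3 mm ahead of it; z points along the fingers, y is the line along which they close (so a half turn about z gives the same grasp; the last joint's range is limited). The gripper opens to 93 mm and grips with 3 to 60 N. Pads are 15 mm wide; open, the fingers measure 128 mm over their backs; the gripper's body (75 mm by 188 mm) begins 65 mm behind the grasp point.
Start: joints at [1.2, 0.13, 1.488, -0, 1.523, -0.085], TCP at [0.169, 0.576, 0.208] pointing down, gripper open.
Joint ranges: [-2.96, 2.96], [-0.89, 2.26], [0.02, 2.5], [-1.34, 4.48], [0, 2.73], [-2.66, 2.66]. Speed limits (rad/s): [2.39, 2.39, 2.79, 3.14, 3.14, 3.14].

### API

Orientations are given as a rotation vector (axis times angle).
In Python, from plant import robot, camrig, workorder, read_state gives the robot as it stands (robot), with the cameras (camrig), the readings as plain functions and the job (workorder).
- The arm moves only by the shell command python3 inch.py 'ROWS' [FORCE]. ROWS is a JSON list of rows, 1 to 20 of them, each an object with the fields aperture (the finger opening in m), xyz (a list: dx, dy, dz in m), turn (a turn about the tool's z in rad); a field left out counts as zero (the opening has to be given); each row shifts and turns the commanded pose from where the row before left it, along the tool's axes as they then stand; what a row does not reach is not made up. A row lasts 1/10 s, in which the tool goes at most 0.05 m and 0.15 rad, less where a joint would pass 70% of its speed; a pose out of reach is approached as far as the arm can. The fingers move at their own pace and stop on an object; FORCE is the grip in N (left out, the last holds). Time passes only in rows, so rows that do not move let the fingers close. It prints the time, the measured TCP pose, the force, the opening and the grip force at its end. Input that does not fit is refused with a message, and nothing moves.
- read_state(): the state, without advancing time (a new reading comes with each control period).
- camrig.read_camera(name): name is "scene" or "top" or "wrist"; returns a dict with "image" (480x640x3 uint8, red, green, blue), "fx", "fy", "cx", "cy" (pixels), "R" (3x3) and "t" (3): a world point X has camera coordinates R X + t. Camera axes: x right, y down, z forward; pixel columns grow to the right and rows downward; lengths in m; the calibration is good to about 2 mm. A picture is of the moment at which its call begins. There is no depth.
- workorder.close_job(): hands the job in; it is judged then, once.
The state is a dict: "t": time; "q": joint angles; "dq": joint speeds; "joint_torque": joint torques, N m; "tool_pos": TCP position; "orientation": TCP orientation; "force": force on the tool from outside, world axes, zero at the start; "wrist_torque": the same for the moment, N m; "opening": finger opening in m; "gripper_force": force on a finger pad.
Only numpy, scipy, OpenCV 4.12 (cv2) and the standard library are available. Lean on these libraries where they do the work, as an engineer would, in place of code of your own. Each camera call takes 0.05 s, during which the arm holds its last target. There are 200 camera calls.

### The job

Lift the top gear off the stack of two, without dragging the one beneath up with it, and fit it hex upward on the bare arbor of the drive housing: rock it about its axis while lowering gently until its teeth drop into mesh with those of the braked pinion and it lies flat and fully home on the housing. Do not force the teeth, then let go, leaving the lower gear standing where it was and everything else on the bench undisturbed.

Things in the scene. Friction and masses are not known exactly. Their poses are not given: they have to be found in the camera images.
- gear: The gear to fit: steel spur gear, top one of a nested stack of two alike, 0.2 to 0.33 kg. Origin: centre of its underside, z up along its axis. Disc z 0 to 14 mm with 14 teeth (pitch 25.7 deg), tip diameter 78, root 59 mm, one tooth on its own x axis; round collar 32 mm diameter at z 14 to 28; hex boss above. In the stack the lower gear's hex stands in its bore (0.8 mm play): lift straight up.
- gear_hex (a point): Centre of the top of that gear's hexagonal boss, the place to grip: 50 mm above the gear's underside, on its axis. The boss is 16 mm across flats and 22 mm high (gear z 28 to 50 mm). One pair of its flats faces the gear's +x and -x, the others follow at 60 deg steps.
- gear_bore (a point): Mouth of that gear's blind round bore, at the centre of its underside (same point as the gear's origin). Bore 20 mm diameter, 28 mm deep, up into the collar. In the stack it is free of the lower gear's hex after rising 22 mm.
- gear_low: The identical lower gear of the stack, standing on the bench, to be left there. Same sizes and origin, 28 mm below the top gear's; its yaw differs. The top gear's underside rests on its collar.
- drive: Fixed black steel drive housing, 160 x 100 x 30 mm, flat top 30 mm above the bench. Origin on the bench under the arbor's axis; its x axis points from arbor to pinion (it spans x -50 to +110, y -50 to +50 mm).
- arbor_foot (a point): Point on the arbor's axis at the top of the housing (30 mm above the bench): the gear's origin lies here when home. The arbor is a fixed steel stub, 18 mm diameter, rising 26 mm from here, the uppermost 6 mm tapering to 8 mm diameter. The gear's bore passes over it with 1 mm play all round.
- pinion_top (a point): Centre of the top of the steel pinion, 61 mm from the arbor along the housing's x, 46 mm above the bench. 10 teeth, tip diameter 58 mm, 1 to 16 mm above the housing. Its brake holds it at any angle, which no entry tells (teeth visible from above). A gear on the arbor rests on these teeth, 16 mm too high, unless turned into a window of 2 to 5 deg that recurs every 25.7 deg.
- screwdriver: Bystander: screwdriver lying on the bench, handle black.
- lens: Bystander: black lens barrel standing on the bench, 42 mm diameter, 75 mm high.

How it is judged:
By the outcome, as a careful person would: the job done as asked, in the order asked, and still so for the second after the job is handed in, with the robot touching nothing.
It also fails if it takes over 51 s, if anything falls off the work surface, if the arm or the gripper's body presses on something with over 40 N, if the wrist force passes 120 N, or if a joint passes its speed limit or range.

## Working session

There is one attempt and no reset: what is moved stays moved. The work goes in short steps, Python scripts to look and compute and a shell command to move; the robot and the scene stay as the last step left them, time stands still between calls to the robot, and variables do not carry over. Pictures are saved under pics/ and viewed, at most 10 in all, crops included, and the job is handed in when it is done.

```bash
mkdir -p pics; ls; python3 - <<'E'
from plant import robot, camrig, workorder, read_state
import cv2
for n in("top","scene"):
    c=camrig.read_camera(n); cv2.imwrite(f"pics/{n}0.png",c["image"][:,:,::-1]); print(n,c["fx"],c["cx"],c["cy"],c["R"],c["t"])
s=read_state(); print(s)
E
```

```text
inch.py
pics
plant.py
top 479.19275379494985 318.8424038074135 239.12832593248592 [[ 6.44577981e-04 -9.99989601e-01  4.51469225e-03]
 [-9.80995338e-01 -1.50830883e-03 -1.94025441e-01]
 [ 1.94030233e-01 -4.30382752e-03 -9.80986109e-01]] [-0.01695671  0.50776328  1.12515289]
scene 587.1235302061845 321.0707158525284 237.25307098760828 [[-0.79912139  0.60076129 -0.02215586]
 [ 0.40326554  0.50835494 -0.76088906]
 [-0.44584965 -0.61697742 -0.64850363]] [ 0.4082577  -0.14744465  1.58893667]
{'t': 0.1, 'q': array([ 1.19961275e+00,  1.31088594e-01,  1.48915067e+00,  1.23639183e-05,
        1.52297518e+00, -8.53852313e-02]), 'dq': array([ 0.00183852, -0.00255604, -0.00295503, -0.00133056,  0.00021668,
        0.00131203]), 'joint_torque': array([ 1.01137637e-03, -5.61342931e+01, -4.93096232e+01,  7.69779319e-02,
        2.92220281e-02, -7.55425162e-07]), 'tool_pos': array([0.16893294, 0.57519285, 0.20730141]), 'orientation': array([-4.47351492e-01, -3.10919498e+00,  2.47672414e-03]), 'force': array([-0.49201764, -0.06202254,  0.34723011]), 'wrist_torque': array([-0.03440618,  0.00501669,  0.04145536]), 'gripper_force': 0.0, 'opening': 0.0931087983913874}
```

View pics/top0.png

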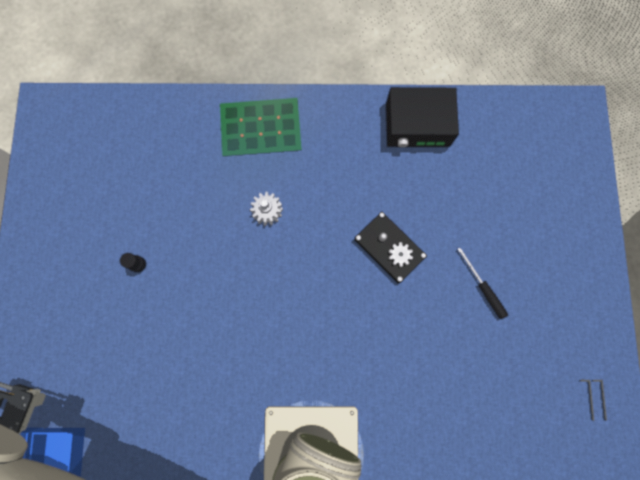

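View pics/scene0.png

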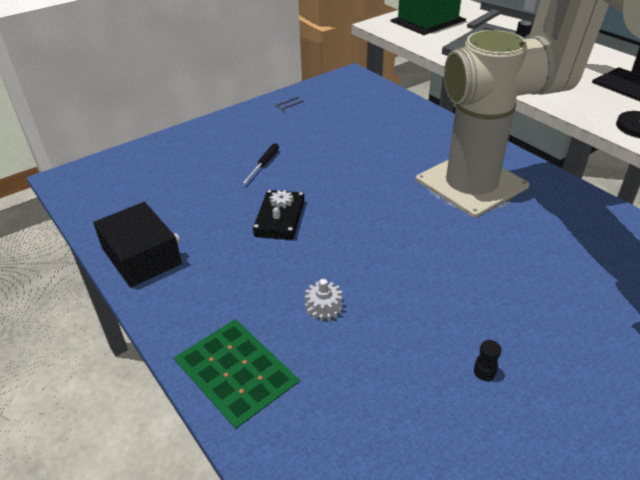

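The top view shows the stack at about (266,207) and its hex top near (265,201). The drive is at (390,248), with the arbor at (383,237) and the pinion at (401,254). The scene view agrees: stack (323,298), arbor (276,213), pinion (281,198).

```bash
cat > h.py <<'E'
from plant import robot, camrig, workorder, read_state
import numpy as np, cv2
from scipy.spatial.transform import Rotation as Ro
def K(c): return np.array([[c["fx"],0,c["cx"]],[0,c["fy"],c["cy"]],[0,0,1.]])
def ray(c,uv,z):
    R=np.array(c["R"]);t=np.array(c["t"]); o=-R.T@t
    d=R.T@np.linalg.inv(K(c))@np.array([uv[0],uv[1],1.]); return o+d*(z-o[2])/d[2]
def proj(c,X):
    p=K(c)@(np.array(c["R"])@np.array(X)+np.array(c["t"])); return p[:2]/p[2]
def tool(P,s=None):
    s=s or read_state(); return Ro.from_rotvec(s["orientation"]).as_matrix().T@(np.array(P)-s["tool_pos"])
def shot(n,f):
    c=camrig.read_camera(n); cv2.imwrite("pics/"+f,c["image"][:,:,::-1]); return c
E
python3 - <<'E'
from h import *
np.set_printoptions(precision=4,suppress=True)
c=camrig.read_camera("top"); s=camrig.read_camera("scene")
for n,a,b,z in(("hex",(265,201.5),(323,283),.078),("arb",(383,237),(276,210),.056),("pin",(401,254),(281,198),.046)):
    print(n,ray(c,a,z),ray(s,b,z))
w=camrig.read_camera("wrist"); st=read_state(); R=Ro.from_rotvec(st["orientation"]).as_matrix()
print("camera in tool", R.T@(-np.array(w["R"]).T@w["t"]-st["tool_pos"]), np.array(w["R"])@R, w["fx"]); print(R)
print("hex in tool",tool(ray(c,(265,201.5),.078)))
E
```

```text
hex [0.5951 0.1145 0.078 ] [0.5938 0.1197 0.078 ]
arb [ 0.5121 -0.1731  0.056 ] [ 0.5196 -0.1684  0.056 ]
pin [ 0.4717 -0.2175  0.046 ] [ 0.4758 -0.213   0.046 ]
camera in tool [ 0.0707  0.     -0.1761] [[ 0.0004  1.     -0.0009]
 [-0.9667  0.0001 -0.256 ]
 [-0.256   0.001   0.9667]] 338.71655029451273
[[-0.9594  0.2819 -0.0003]
 [ 0.2819  0.9594 -0.0008]
 [ 0.0001 -0.0009 -1.    ]]
hex in tool [-0.5388 -0.322   0.13  ]
```

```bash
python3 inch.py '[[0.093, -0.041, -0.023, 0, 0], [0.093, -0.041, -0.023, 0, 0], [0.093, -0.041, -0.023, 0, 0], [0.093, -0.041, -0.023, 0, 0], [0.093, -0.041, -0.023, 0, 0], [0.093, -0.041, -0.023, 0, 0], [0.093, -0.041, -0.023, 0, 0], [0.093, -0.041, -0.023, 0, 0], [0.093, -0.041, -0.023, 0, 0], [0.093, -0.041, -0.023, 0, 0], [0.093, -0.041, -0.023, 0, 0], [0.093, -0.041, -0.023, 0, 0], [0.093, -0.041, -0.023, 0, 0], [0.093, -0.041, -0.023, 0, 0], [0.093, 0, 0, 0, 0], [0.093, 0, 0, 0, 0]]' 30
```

```text
refused: ROWS must be a list of objects, one for each row. Nothing was moved.
```

Wrong form. The message asks for a list of objects, one for each row, so I'll send the same numbers that way.

```bash
python3 inch.py '[{"aperture":0.093, "xyz":[-0.041, -0.023, 0]}, {"aperture":0.093, "xyz":[-0.041, -0.023, 0]}, {"aperture":0.093, "xyz":[-0.041, -0.023, 0]}, {"aperture":0.093, "xyz":[-0.041, -0.023, 0]}, {"aperture":0.093, "xyz":[-0.041, -0.023, 0]}, {"aperture":0.093, "xyz":[-0.041, -0.023, 0]}, {"aperture":0.093, "xyz":[-0.041, -0.023, 0]}, {"aperture":0.093, "xyz":[-0.041, -0.023, 0]}, {"aperture":0.093, "xyz":[-0.041, -0.023, 0]}, {"aperture":0.093, "xyz":[-0.041, -0.023, 0]}, {"aperture":0.093, "xyz":[-0.041, -0.023, 0]}, {"aperture":0.093, "xyz":[-0.041, -0.023, 0]}, {"aperture":0.093, "xyz":[-0.041, -0.023, 0]}, {"aperture":0.093, "xyz":[-0.041, -0.023, 0]}, {"aperture":0.093}, {"aperture":0.093}]' 30
python3 - <<'E'
from h import *
c=shot("wrist","w1.png"); print(tool([.5945,.117,.078]), proj(c,[.5945,.117,.078]),read_state()["q"])
E
```

```text
t: 1.85
tool_pos: [0.6292, 0.1039, 0.2074]
orientation: [-0.451, -3.108, 0.0]
force: [0.5, 0.5, 0.2]
opening: 0.0932
gripper_force: 0.0
[0.0360583  0.00180454 0.12981659] [319.42024375 187.66290496] [ 8.48412628e-02  2.32250991e-01  1.37487033e+00  4.62855259e-04
  1.53549394e+00 -1.19958664e+00]
```

View pics/w1.png

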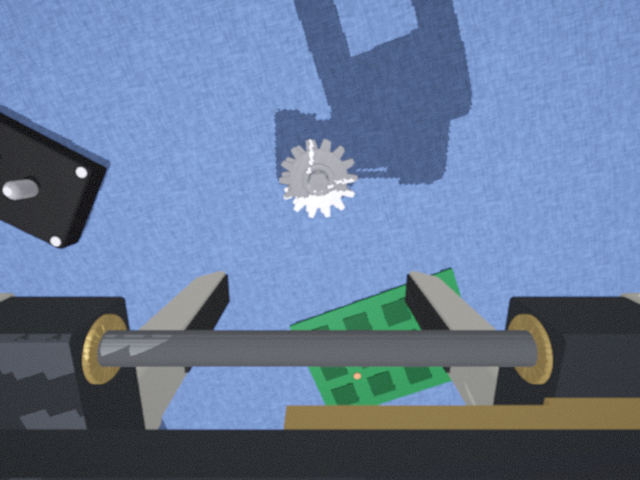

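The wrist view shows the stack at (318,180), with its hex at about (318,181), and the housing with its arbor on the left at (20,188). I'll move closer.

```bash
python3 inch.py '[{"aperture":0.093, "xyz":[-0.015, 0, 0.04]}, {"aperture":0.093, "xyz":[-0.015, 0, 0.04]}, {"aperture":0.093}, {"aperture":0.093}]'
python3 - <<'E'
from h import *
c=shot("wrist","w2.png"); p=proj(c,[.5945,.117,.078]); print(p)
u,v=map(int,p); u0=u-75;v0=max(0,v-55)
im=c["image"][v0:v0+110,u0:u0+150,::-1]; cv2.imwrite("pics/w2c.png",cv2.resize(im,None,fx=5,fy=5,interpolation=cv2.INTER_CUBIC)); print(u0,v0)
E
```

```text
t: 2.3
tool_pos: [0.6563, 0.0978, 0.1279]
orientation: [-0.445, -3.107, 0.0]
force: [0.2, 0.1, 0.2]
opening: 0.093
gripper_force: 0.0
[318.16308057 158.2665284 ]
243 103
```

View pics/w2c.png

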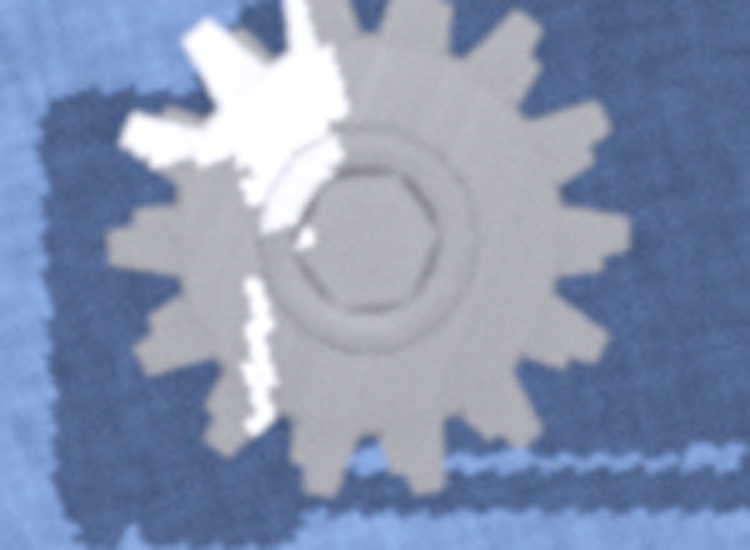

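The crop shows a clear hexagon centred at about (370,240) in the crop. Its flats are at the top and bottom, and the top gear's 14 teeth are visible around it.

```bash
python3 - <<'E'
from h import *
np.set_printoptions(precision=4,suppress=True)
c=camrig.read_camera("wrist"); s=read_state()
px=lambda p:(243+(p[0]+.5)/5-.5,103+(p[1]+.5)/5-.5)
hx=np.array([ray(c,px(p),.078) for p in [(300,240),(333,172),(405,172),(440,238),(408,308),(335,310)]])
C=hx[:,:2].mean(0); d=(hx[:,:2]-C); print("C",C,"vertex r mm (9.24)",np.hypot(*d.T)*1e3)
a=np.arctan2(d[:,1],d[:,0]); hexn=np.angle(np.exp(6j*(a+np.pi/6)).mean())/6
tp=np.array([ray(c,px(p),.042) for p in [(632,232),(605,115),(527,22),(603,352),(533,440),(427,492),(322,493),(143,362)]])[:,:2]-C
print("tip r (39)",np.hypot(*tp.T)*1e3); t=np.arctan2(tp[:,1],tp[:,0])
ph=np.angle(np.exp(14j*t).mean())/14; print("scatter",np.degrees(np.angle(np.exp(14j*(t-ph)))/14))
R=Ro.from_rotvec(s["orientation"]).as_matrix(); ty=np.degrees(np.arctan2(R[1,1],R[0,1]))
D=np.degrees; print("hex normals",D(hexn)%60,"teeth",D(ph)%25.714,"tool y",ty)
for k in range(3):
    n=(D(hexn)+60*k)%180; print(n,"tooth offset",(D(ph)-n)%25.714)
print("centre via top of collar same ray; tool",tool([*C,.08],s))
E
```

```text
C [0.5912 0.1174] vertex r mm (9.24) [ 9.1564  9.8172  9.675   9.1153  9.9569 10.0157]
tip r (39) [39.5696 39.1526 38.3755 39.5686 39.5435 39.4848 39.3383 39.4308]
scatter [ 0.1258 -0.0189  0.4375 -0.7783  0.0535 -1.0647  0.5223  0.7118]
hex normals 44.65768762386463 teeth 23.600422091343745 tool y 73.69759522539306
164.65768762386463 tooth offset 13.226734467479105
44.65768762386463 tooth offset 4.656734467479112
104.65768762386463 tooth offset 21.798734467479107
centre via top of collar same ray; tool [ 0.0704 -0.      0.0511]
```

The measured hex and tooth phases disagree by about 4°: teeth must fall at 8.57° multiples from the flats. I'll look at the hex with the contrast raised.

```bash
python3 - <<'E'
from h import *
im=np.mean([camrig.read_camera("wrist")["image"].astype(float) for _ in range(6)],0)[131:171,293:343].mean(2)
im=np.clip((im-120)*255/(200-120),0,255).astype(np.uint8); print(im.min(),np.median(im))
cv2.imwrite("pics/w3.png",cv2.resize(im,None,fx=15,fy=15,interpolation=cv2.INTER_CUBIC))
E
```

```text
82 186.0
```

View pics/w3.png

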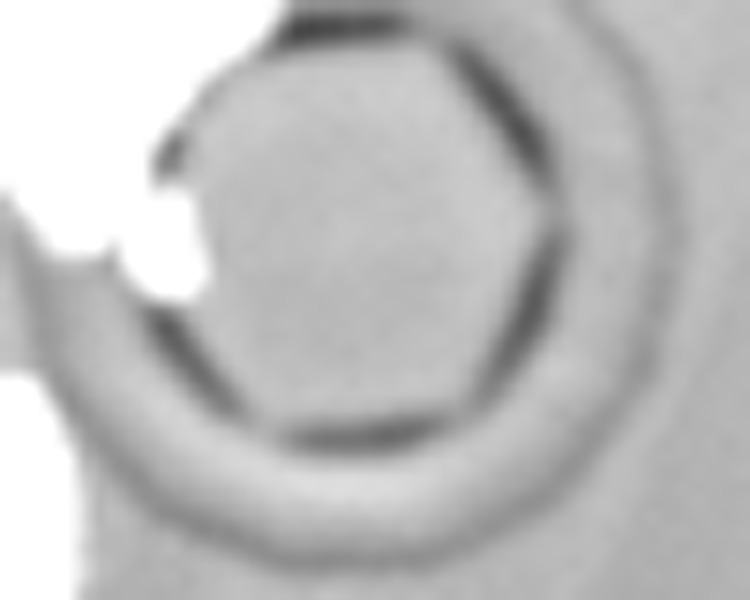

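The contrast view shows the hex edges tilted about 4.5° counter-clockwise in the image. That matches the tooth constraint, so the gear's x axis is at about 49.3° world. Next I'll look at the housing before grasping.

```bash
python3 inch.py '[{"aperture":0.06, "xyz":[0, -0.047, 0]}, {"aperture":0.06, "xyz":[0, -0.047, 0]}, {"aperture":0.06, "xyz":[0, -0.047, 0]}, {"aperture":0.06, "xyz":[0, -0.047, 0]}, {"aperture":0.06, "xyz":[0, -0.047, 0]}, {"aperture":0.06, "xyz":[0, -0.047, 0]}, {"aperture":0.06, "xyz":[0, -0.047, 0]}, {"aperture":0.06}, {"aperture":0.06}, {"aperture":0.06}]'
python3 - <<'E'
from h import *
c=shot("wrist","w4.png"); a=proj(c,[.516,-.171,.056]);b=proj(c,[.474,-.215,.046]); print(a,b)
u,v=map(int,(a+b)/2); u0=u-80;v0=max(0,v-60)
im=c["image"][v0:v0+120,u0:u0+160,::-1]; cv2.imwrite("pics/w4c.png",cv2.resize(im,None,fx=5,fy=5,interpolation=cv2.INTER_CUBIC)); print(u0,v0)
E
```

```text
t: 3.7
tool_pos: [0.5654, -0.2184, 0.1284]
orientation: [0.447, 3.109, 0.001]
force: [-0.1, 0.2, -0.4]
opening: 0.0598
gripper_force: 0.0
[360.40606753 162.93469381] [285.37119545 122.91039909]
242 82
```

View pics/w4c.png

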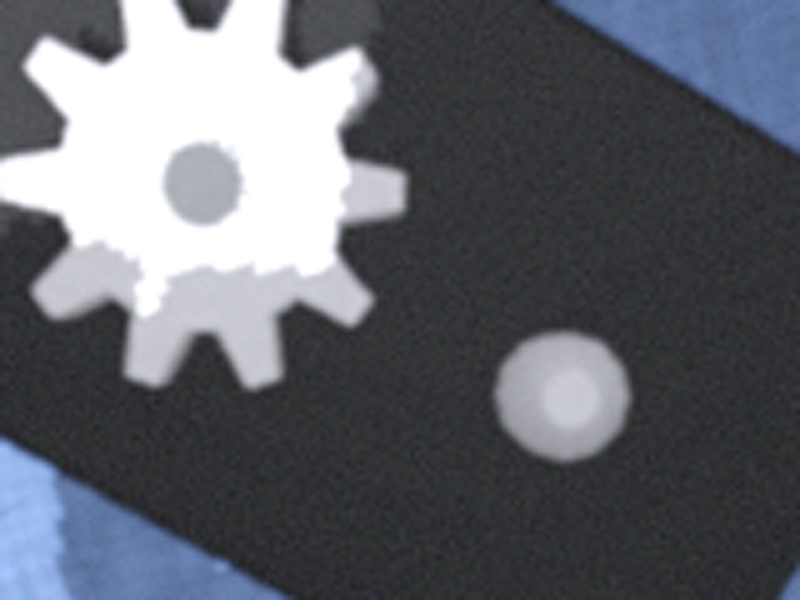

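The crop shows the pinion, its bore centre at (202,184) and its ten teeth clear. The arbor top is at (571,396).

```bash
python3 - <<'E'
from h import *
np.set_printoptions(precision=4,suppress=True)
c=camrig.read_camera("wrist"); s=read_state(); D=np.degrees
px=lambda p:(242+(p[0]+.5)/5-.5,82+(p[1]+.5)/5-.5)
A=ray(c,px((571,396)),.056)[:2]; A2=ray(c,px((564,396)),.050)[:2]; P=ray(c,px((202,184)),.046)[:2]
print("arbor",A,A2,"pinion",P,"dist 61:",np.hypot(*(P-A))*1e3)
tp=np.array([ray(c,px(p),.046) for p in [(407,192),(360,310),(263,387),(148,382),(45,303),(34,54),(357,52)]])[:,:2]-P
t=np.arctan2(tp[:,1],tp[:,0]); ph=np.angle(np.exp(10j*t).mean())/10
print("r 29",np.hypot(*tp.T)*1e3,"scatter",D(np.angle(np.exp(10j*(t-ph)))/10))
x=P-A; de=D(np.arctan2(x[1],x[0])); p=(D(ph)-(de+180))%36; g=(25.714*(.5-p/36))%25.714
print("delta",de,"p",p,"gear tooth rel",g,"world tooth phase",(de+g)%25.714)
R=Ro.from_rotvec(s["orientation"]).as_matrix(); ty=D(np.arctan2(R[1,1],R[0,1])); print("tool y",ty)
print("stack in tool",tool([.5912,.1174,.080],s))
E
```

```text
arbor [ 0.5137 -0.1734] [ 0.5138 -0.1738] pinion [ 0.4705 -0.2161] dist 61: 60.69852674516694
r 29 [29.6282 28.7335 29.7411 29.1756 28.7287 29.1348 28.5753] scatter [-1.4884 -0.9601 -1.1401  1.1517 -0.2417 -0.1127  2.8915]
delta -135.3829925013969 p 28.479993858912643 gear tooth rel 18.22837327533112 world tooth phase 11.415380773934217
tool y 73.72216553831115
stack in tool [0.0694 0.329  0.0484]
```

```bash
python3 inch.py '[{"aperture":0.06, "xyz":[0.0099, 0.047, 0]}, {"aperture":0.06, "xyz":[0.0099, 0.047, 0]}, {"aperture":0.06, "xyz":[0.0099, 0.047, 0]}, {"aperture":0.06, "xyz":[0.0099, 0.047, 0]}, {"aperture":0.06, "xyz":[0.0099, 0.047, 0]}, {"aperture":0.06, "xyz":[0.0099, 0.047, 0]}, {"aperture":0.06, "xyz":[0.0099, 0.047, 0]}, {"aperture":0.06, "turn":0.142}, {"aperture":0.06, "turn":0.142}, {"aperture":0.06, "turn":0.142}, {"aperture":0.06}, {"aperture":0.06}]' 30
python3 - <<'E'
from h import *
s=read_state();R=Ro.from_rotvec(s["orientation"]).as_matrix(); print("tool y",np.degrees(np.arctan2(R[1,1],R[0,1])),tool([.5912,.1174,.080],s),s["q"])
E
```

```text
t: 5.0
tool_pos: [0.5911, 0.1169, 0.1282]
orientation: [-1.086, -2.948, -0.0]
force: [-1.0, 0.1, 0.7]
opening: 0.0601
gripper_force: 0.0
tool y 49.54207627284279 [0.00025196 0.00041406 0.04823941] [ 1.10175535e-01  1.86716045e-01  1.57348303e+00  3.95090914e-05
  1.38145837e+00 -7.54504251e-01]
```

```bash
python3 inch.py '[{"aperture":0.03, "xyz":[0, 0, 0.024]}, {"aperture":0.026, "xyz":[0, 0, 0.024]}, {"aperture":0.022}, {"aperture":0.022}, {"aperture":0.019}, {"aperture":0.019}]' 6
python3 - <<'E'
from h import *
s=read_state(); c=shot("wrist","w5.png"); print(s["tool_pos"],s["opening"],s["gripper_force"],s["force"])
p=proj(c,[.5912,.1174,.07]); print(p)
E
```

```text
t: 5.6
tool_pos: [0.5925, 0.1161, 0.082]
orientation: [1.093, 2.943, 0.002]
force: [0.4, 0.0, -0.7]
opening: 0.02
gripper_force: 0.0
[0.59250682 0.11612635 0.08199878] 0.02003143619687238 0.0 [ 0.41532543  0.01760914 -0.66362316]
[316.52285092 269.6733591 ]
```

View pics/w5.png

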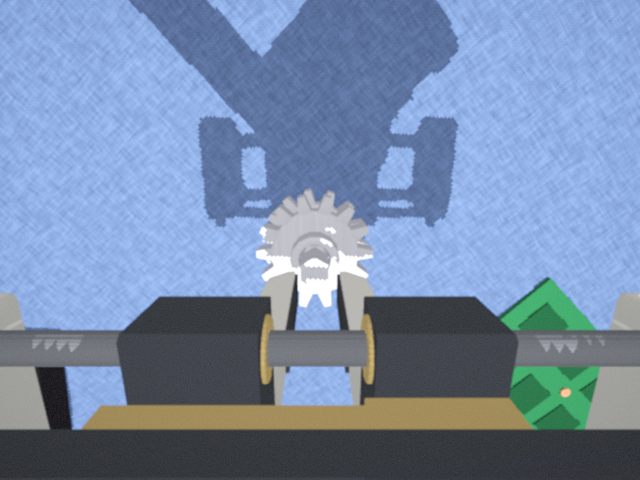

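The hex sits centred between the jaws (316,262). Now I'll close.

```bash
python3 inch.py '[{"aperture":0.018, "xyz":[0.0015, 0, 0]}, {"aperture":0.016}, {"aperture":0.013}, {"aperture":0.01}, {"aperture":0.01}, {"aperture":0.01}]' 35
python3 - <<'E'
from h import *
s=read_state();R=Ro.from_rotvec(s["orientation"]).as_matrix(); print("tool y",np.degrees(np.arctan2(R[1,1],R[0,1])),s["wrist_torque"],s["tool_pos"],s["force"])
E
```

```text
t: 6.25
tool_pos: [0.5902, 0.117, 0.0802]
orientation: [-1.095, -2.945, 0.0]
force: [-0.1, -0.2, 0.1]
opening: 0.0103
gripper_force: 0.0
tool y 49.21954514392604 [0.03299019 0.0236455  0.01632958] [0.59020911 0.1169667  0.0801984 ] [-0.05865415 -0.21026287  0.11889085]
```

The jaws closed to 10 mm with no contact, so the hex isn't between the pads. I'll look again.

```bash
python3 - <<'E'
from h import *
c=shot("wrist","w6.png"); s=shot("scene","s6.png"); st=read_state(); R=Ro.from_rotvec(st["orientation"]).as_matrix()
tip=st["tool_pos"]+R[:,2]*.022
print("tip",tip,proj(c,tip),proj(s,tip)); print(proj(c,[.5912,.1174,.078]),proj(s,[.5912,.1174,.078]),proj(c,[.5912,.1174,.028]),st["t"],st["opening"])
a=c["image"][170:320,220:420,::-1]; p=np.array(proj(s,tip)).astype(int)
b=s["image"][p[1]-75:p[1]+75,p[0]-65:p[0]+65,::-1]
f=lambda i,k:cv2.resize(i,None,fx=k,fy=k,interpolation=cv2.INTER_CUBIC)
h=np.vstack  # side by side
a=f(a,2.2);b=f(b,2.2); cv2.imwrite("pics/ab6.png",np.hstack([a,b])); print(a.shape,b.shape,p-[65,75])
E
```

```text
tip [0.5902228  0.11693246 0.05820301] [316.4186132  267.00164078] [323.75404029 288.30676214]
[318.17351786 279.59628296] [323.32595011 281.83543714] [317.83387949 253.14223804] 6.35 0.009905486930861237
(330, 440, 3) (330, 286, 3) [258 213]
```

View pics/ab6.png

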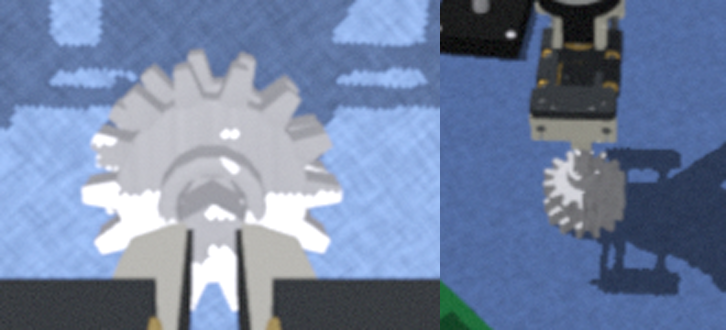

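The wrist picture suggests the fingertips sit higher than assumed: the finger ends appear at about (306,273), farther back than a tip at z=0.058 would project. I'll probe gently with the jaws wide enough to clear the collar.

```bash
python3 inch.py '[{"aperture":0.04}, {"aperture":0.04}, {"aperture":0.04}, {"aperture":0.04, "xyz":[0, 0, 0.005]}, {"aperture":0.04, "xyz":[0, 0, 0.005]}, {"aperture":0.04, "xyz":[0, 0, 0.003]}, {"aperture":0.04}]' 5
python3 inch.py '[{"aperture":0.034}, {"aperture":0.028}, {"aperture":0.022}, {"aperture":0.018}, {"aperture":0.014}, {"aperture":0.012}]' 5
python3 - <<'E'
from h import *
c=camrig.read_camera("wrist");s=read_state();print(s["opening"],s["gripper_force"],s["tool_pos"])
g=c["image"].astype(int); 
for v in (262,268,272,276,280,286,292): print(v,[int(x) for x in g[v,270:366:4].mean(1)])
E
```

```text
t: 7.05
tool_pos: [0.5895, 0.1169, 0.0662]
orientation: [-1.094, -2.943, 0.001]
force: [0.5, -0.5, 0.1]
opening: 0.04
gripper_force: 0.0
t: 7.65
tool_pos: [0.5902, 0.1168, 0.0674]
orientation: [1.095, 2.945, -0.0]
force: [-1.3, 0.1, 1.7]
opening: 0.0149
gripper_force: 5.0
0.014788829451760488 5.004907807451673 [0.59019574 0.11682223 0.06733618]
262 [190, 200, 195, 199, 198, 198, 196, 196, 183, 193, 164, 161, 161, 161, 183, 169, 199, 201, 189, 194, 194, 194, 197, 192]
268 [235, 226, 222, 204, 204, 183, 198, 197, 183, 161, 162, 163, 160, 160, 162, 163, 189, 197, 193, 230, 225, 251, 238, 231]
272 [221, 255, 255, 255, 255, 212, 186, 185, 157, 162, 162, 184, 193, 166, 162, 161, 173, 187, 191, 255, 255, 255, 255, 179]
276 [155, 255, 241, 192, 182, 185, 185, 182, 98, 177, 211, 239, 255, 238, 255, 180, 106, 183, 184, 184, 184, 211, 255, 161]
280 [255, 190, 184, 185, 184, 182, 184, 168, 112, 212, 255, 255, 255, 255, 255, 255, 84, 184, 186, 185, 185, 185, 184, 255]
286 [222, 182, 184, 185, 186, 186, 184, 143, 113, 196, 195, 195, 196, 194, 193, 193, 52, 183, 185, 184, 185, 186, 185, 184]
292 [183, 183, 186, 183, 185, 185, 186, 92, 113, 199, 197, 194, 192, 193, 196, 193, 50, 182, 185, 187, 184, 182, 183, 183]
```

The jaws touched the hex near its top at 14.9 mm, so the tips are indeed higher than the stated offset. I'll open and go lower in guarded steps.

```bash
python3 inch.py '[{"aperture":0.026}, {"aperture":0.026}, {"aperture":0.026, "xyz":[0, 0, 0.004]}, {"aperture":0.026, "xyz":[0, 0, 0.004]}, {"aperture":0.026}]' 
python3 inch.py '[{"aperture":0.026, "xyz":[0, 0, 0.003]}, {"aperture":0.026, "xyz":[0, 0, 0.002]}, {"aperture":0.026}]'
```

```text
t: 8.2
tool_pos: [0.5895, 0.1169, 0.0581]
orientation: [-1.094, -2.943, 0.001]
force: [0.4, 0.1, -0.7]
opening: 0.026
gripper_force: 0.0
t: 8.5
tool_pos: [0.5899, 0.1169, 0.0537]
orientation: [-1.094, -2.944, 0.001]
force: [0.0, -0.5, 0.8]
opening: 0.026
gripper_force: 0.0
```

```bash
python3 inch.py '[{"aperture":0.02}, {"aperture":0.017}, {"aperture":0.014}, {"aperture":0.01}, {"aperture":0.01}, {"aperture":0.01}]' 35
python3 - <<'E'
from h import *
S=[read_state()]; s=S[0]
R=Ro.from_rotvec(s["orientation"]).as_matrix(); print("tool y",np.degrees(np.arctan2(R[1,1],R[0,1])),s["wrist_torque"],s["tool_pos"],s["force"],s["opening"],s["gripper_force"])
E
```

```text
t: 9.1
tool_pos: [0.5903, 0.1169, 0.0543]
orientation: [1.095, 2.945, 0.0]
force: [0.0, -1.5, 1.4]
opening: 0.0156
gripper_force: 35.0
tool y 49.21429709699987 [-0.12969194  0.17134644 -0.02502491] [0.59030177 0.11692363 0.05434859] [ 0.01869704 -1.47982641  1.41511618] 0.015586375552046082 34.98244152870029
```

```bash
python3 inch.py '[{"aperture":0.01, "xyz":[0, 0, -0.002]}, {"aperture":0.01, "xyz":[0, 0, -0.004]}, {"aperture":0.01, "xyz":[0, 0, -0.006]}, {"aperture":0.01, "xyz":[0, 0, -0.006]}, {"aperture":0.01, "xyz":[0, 0, -0.006]}, {"aperture":0.01, "xyz":[0, 0, -0.006]}, {"aperture":0.01, "xyz":[0, 0, -0.01]}, {"aperture":0.01, "xyz":[0, 0, -0.01]}, {"aperture":0.01, "xyz":[0, 0, -0.01]}, {"aperture":0.01}, {"aperture":0.01}]'
python3 - <<'E'
from h import *
c=shot("wrist","w7.png"); d=shot("scene","s7.png"); s=read_state(); print(s["tool_pos"],s["force"],s["wrist_torque"],proj(d,[.5912,.1174,.05]),proj(d,[.5912,.1174,.115]))
u,v=map(int,proj(d,[.5912,.1174,.07])); b=d["image"][v-60:v+60,u-60:u+60,::-1]; a=c["image"][160:310,216:416,::-1]
f=lambda i,k:cv2.resize(i,None,fx=k,fy=k,interpolation=cv2.INTER_CUBIC)
cv2.imwrite("pics/ab7.png",np.hstack([f(a,2.4),f(b,3)])); print(u-60,v-60)
E
```

```text
t: 10.2
tool_pos: [0.5906, 0.117, 0.1147]
orientation: [1.094, 2.944, 0.001]
force: [0.2, -0.1, -3.3]
opening: 0.0156
gripper_force: 35.0
[0.58981961 0.11692739 0.11366048] [-0.50639182 -0.651164   -2.9082794 ] [-0.00507123 -0.03793638 -0.00786999] [323.5908266 291.4209755] [322.96341365 268.7157104 ]
263 224
```

View pics/ab7.png

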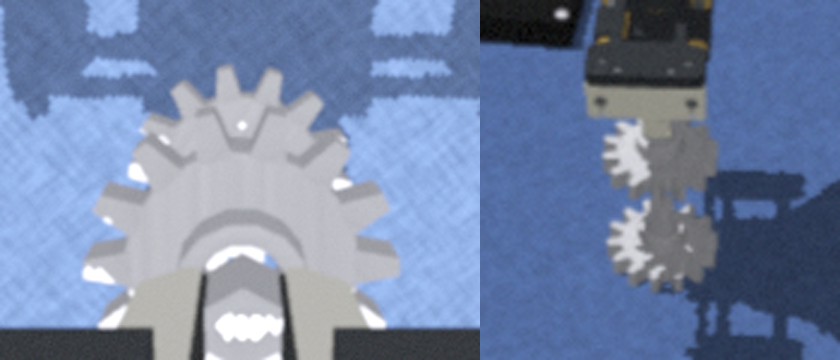

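Only the top gear rose: 3 N on the wrist, with the lower gear standing in place at (660,245) in the right half. Next I'll carry it over the arbor and turn to the estimated mesh angle.

```bash
python3 inch.py '[{"aperture":0.01, "xyz":[-0.0164, -0.0337, 0]}, {"aperture":0.01, "xyz":[-0.0164, -0.0337, 0]}, {"aperture":0.01, "xyz":[-0.0164, -0.0337, 0]}, {"aperture":0.01, "xyz":[-0.0164, -0.0337, 0]}, {"aperture":0.01, "xyz":[-0.0164, -0.0337, 0]}, {"aperture":0.01, "xyz":[-0.0164, -0.0337, 0]}, {"aperture":0.01, "xyz":[-0.0164, -0.0337, 0]}, {"aperture":0.01, "xyz":[-0.0164, -0.0337, 0]}, {"aperture":0.01, "turn":0.1}, {"aperture":0.01, "turn":0.11}, {"aperture":0.01}, {"aperture":0.01}]'
python3 - <<'E'
from h import *
s=read_state();R=Ro.from_rotvec(s["orientation"]).as_matrix(); print("tool y",np.degrees(np.arctan2(R[1,1],R[0,1])),tool([.5137,-.1735,.072],s),s["tool_pos"],s["force"],s["opening"])
E
```

```text
t: 11.5
tool_pos: [0.5132, -0.1727, 0.1138]
orientation: [-1.392, -2.815, 0.0]
force: [-0.5, 0.4, -2.9]
opening: 0.0156
gripper_force: 35.0
tool y 37.37254324416195 [-1.00262480e-03 -6.77534797e-05  4.17536459e-02] [ 0.51317729 -0.17267475  0.11375431] [-0.48484856  0.4042302  -2.90492271] 0.015609529204538638
```

```bash
python3 inch.py '[{"aperture":0.01, "xyz":[-0.0008, 0, 0.01]}, {"aperture":0.01, "xyz":[0, 0, 0.01]}, {"aperture":0.01, "xyz":[0, 0, 0.006]}, {"aperture":0.01, "xyz":[0, 0, 0.003]}, {"aperture":0.01, "xyz":[0, 0, 0.003]}, {"aperture":0.01, "xyz":[0, 0, 0.003]}, {"aperture":0.01, "xyz":[0, 0, 0.003]}, {"aperture":0.01}]'
```

```text
t: 12.3
tool_pos: [0.5138, -0.1735, 0.0759]
orientation: [-1.397, -2.814, 0.0]
force: [0.3, -0.2, -3.0]
opening: 0.0154
gripper_force: 35.0
```

```bash
python3 inch.py '[{"aperture":0.01, "xyz":[0, 0, 0.001]}, {"aperture":0.01, "xyz":[0, 0, 0.001]}, {"aperture":0.01, "xyz":[0, 0, 0.001]}, {"aperture":0.01}]'
```

```text
t: 12.7
tool_pos: [0.5139, -0.1735, 0.0732]
orientation: [-1.397, -2.814, -0.0]
force: [0.1, -0.9, -2.4]
opening: 0.0155
gripper_force: 35.0
```

```bash
python3 inch.py '[{"aperture":0.01, "xyz":[0, 0, 0.001]}, {"aperture":0.01, "xyz":[0, 0, 0.0005]}, {"aperture":0.01}]';  python3 inch.py '[{"aperture":0.01, "xyz":[0, 0, 0.0005]}, {"aperture":0.01, "xyz":[0, 0, 0.0005]}, {"aperture":0.01}]'
```

```text
t: 13.0
tool_pos: [0.5139, -0.1735, 0.0717]
orientation: [-1.397, -2.814, -0.0]
force: [0.4, -0.7, -3.2]
opening: 0.0156
gripper_force: 35.0
t: 13.3
tool_pos: [0.5139, -0.1735, 0.0707]
orientation: [-1.397, -2.814, 0.0]
force: [0.1, -0.0, -3.6]
opening: 0.0156
gripper_force: 35.0
```

```bash
python3 inch.py '[{"aperture":0.01, "xyz":[0, 0, 0.0005]}, {"aperture":0.01, "xyz":[0, 0, 0.0005]}, {"aperture":0.01}]';  python3 inch.py '[{"aperture":0.01, "xyz":[0, 0, 0.0005]}, {"aperture":0.01, "xyz":[0, 0, 0.0005]}, {"aperture":0.01}]'
```

```text
t: 13.6
tool_pos: [0.5139, -0.1735, 0.0696]
orientation: [-1.397, -2.814, 0.0]
force: [-0.4, 0.3, -3.0]
opening: 0.0153
gripper_force: 35.0
t: 13.9
tool_pos: [0.5139, -0.1735, 0.0687]
orientation: [-1.397, -2.814, 0.0]
force: [0.4, -0.8, -2.5]
opening: 0.0147
gripper_force: 35.0
```

```bash
python3 inch.py '[{"aperture":0.01, "xyz":[0, 0, 0.0005]}, {"aperture":0.01}]'; python3 inch.py '[{"aperture":0.01, "xyz":[0, 0, 0.0005]}, {"aperture":0.01}]'; python3 - <<'E'
from h import *
s=read_state();print(s["force"],s["wrist_torque"],s["opening"])
E
```

```text
t: 14.1
tool_pos: [0.5139, -0.1735, 0.0682]
orientation: [-1.397, -2.814, 0.0]
force: [-0.1, 0.4, -3.7]
opening: 0.0153
gripper_force: 35.0
t: 14.3
tool_pos: [0.5139, -0.1735, 0.0677]
orientation: [-1.397, -2.814, 0.0]
force: [-0.2, -0.9, -3.7]
opening: 0.0157
gripper_force: 35.0
[-0.23798044 -0.85452353 -3.66421687] [-0.08782931 -0.02678285  0.00523538] 0.015690939584506045
```

Past the tooth-contact height with no resistance, so the estimate appears to have it in mesh. Lowering further.

```bash
python3 inch.py '[{"aperture":0.01, "xyz":[0, 0, 0.001]}, {"aperture":0.01, "xyz":[0, 0, 0.001]}, {"aperture":0.01, "xyz":[0, 0, 0.001]}, {"aperture":0.01}]'; python3 inch.py '[{"aperture":0.01, "xyz":[0, 0, 0.001]}, {"aperture":0.01, "xyz":[0, 0, 0.001]}, {"aperture":0.01, "xyz":[0, 0, 0.001]}, {"aperture":0.01}]'
```

```text
t: 14.7
tool_pos: [0.5138, -0.1735, 0.0645]
orientation: [-1.397, -2.814, 0.0]
force: [0.7, -0.8, -3.5]
opening: 0.0155
gripper_force: 35.0
t: 15.1
tool_pos: [0.5139, -0.1735, 0.0616]
orientation: [-1.397, -2.814, 0.0]
force: [-0.3, -1.2, -2.5]
opening: 0.0154
gripper_force: 35.0
```

```bash
python3 inch.py '[{"aperture":0.01, "xyz":[0, 0, 0.001]}, {"aperture":0.01, "xyz":[0, 0, 0.001]}, {"aperture":0.01}]'; python3 inch.py '[{"aperture":0.01, "xyz":[0, 0, 0.001]}, {"aperture":0.01, "xyz":[0, 0, 0.0005]}, {"aperture":0.01}]'
```

```text
t: 15.4
tool_pos: [0.5139, -0.1735, 0.0596]
orientation: [-1.397, -2.814, 0.0]
force: [-0.1, -1.0, -3.0]
opening: 0.0154
gripper_force: 35.0
t: 15.7
tool_pos: [0.5139, -0.1735, 0.0581]
orientation: [-1.397, -2.814, 0.0]
force: [1.0, -0.7, -2.9]
opening: 0.0156
gripper_force: 35.0
```

```bash
for i in 1 ; do python3 inch.py '[{"aperture":0.01, "xyz":[0, 0, 0.0005]}, {"aperture":0.01, "xyz":[0, 0, 0.0005]}, {"aperture":0.01}]'; python3 inch.py '[{"aperture":0.01, "xyz":[0, 0, 0.0005]}, {"aperture":0.01}]';  python3 inch.py '[{"aperture":0.01, "xyz":[0, 0, 0.0005]}, {"aperture":0.01}]'; done
```

```text
t: 16.0
tool_pos: [0.5139, -0.1735, 0.0572]
orientation: [-1.397, -2.814, -0.0]
force: [0.2, -1.4, -3.0]
opening: 0.0154
gripper_force: 35.0
t: 16.2
tool_pos: [0.5139, -0.1735, 0.0567]
orientation: [-1.397, -2.814, 0.0]
force: [0.6, 0.2, -3.4]
opening: 0.0158
gripper_force: 35.0
t: 16.4
tool_pos: [0.514, -0.1737, 0.0566]
orientation: [1.397, 2.814, -0.0]
force: [-1.6, -0.4, 0.2]
opening: 0.0158
gripper_force: 35.0
```

Contact at the home height. One more small nudge, then check.

```bash
python3 inch.py '[{"aperture":0.01, "xyz":[0, 0, 0.0004]}, {"aperture":0.01}]'; python3 - <<'E'
from h import *
s=read_state();R=Ro.from_rotvec(s["orientation"]).as_matrix(); print(np.degrees(np.arctan2(R[1,1],R[0,1])),s["tool_pos"],s["force"],s["wrist_torque"])
E
```

```text
t: 16.6
tool_pos: [0.514, -0.1737, 0.0565]
orientation: [1.397, 2.814, -0.0]
force: [-3.4, -0.1, 4.8]
opening: 0.0154
gripper_force: 35.0
37.18286760869707 [ 0.51398928 -0.1737441   0.05645171] [-3.42824178 -0.0684999   4.82265725] [ 0.01516934  0.73987482 -0.04628418]
```

```bash
python3 inch.py '[{"aperture":0.016}, {"aperture":0.02}, {"aperture":0.03}, {"aperture":0.03}, {"aperture":0.03, "xyz":[0, 0, -0.005]}, {"aperture":0.03, "xyz":[0, 0, -0.01]}, {"aperture":0.03, "xyz":[0, 0, -0.02]}, {"aperture":0.03, "xyz":[0, 0, -0.03]}, {"aperture":0.03, "xyz":[-0.03, 0, -0.02]}, {"aperture":0.03, "xyz":[-0.03, 0, 0]}, {"aperture":0.03}, {"aperture":0.03}]' 5
python3 - <<'E'
from h import *
c=shot("wrist","w8.png"); d=shot("scene","s8.png"); st=read_state(); print(st["tool_pos"],st["force"],st["opening"])
u,v=map(int,proj(c,[.4921,-.195,.05])); print(u,v); a=c["image"][max(0,v-75):max(0,v-75)+150,u-75:u+75,::-1]
p=proj(d,[.5,-.185,.05]);q=proj(d,[.59,.117,.03]); print(p,q)
b=d["image"][170:340,220:370,::-1]
f=lambda i,k:cv2.resize(i,None,fx=k,fy=k,interpolation=cv2.INTER_CUBIC)
cv2.imwrite("pics/ab8.png",np.hstack([f(a,3),f(b,2.648)[:450]][:2] if f(b,2.648).shape[0]>=450 else [f(a,3)]))
E
```

```text
t: 17.8
tool_pos: [0.5503, -0.2215, 0.1413]
orientation: [-1.398, -2.813, -0.0]
force: [-0.1, 0.1, -0.6]
opening: 0.0301
gripper_force: 0.0
[ 0.54967533 -0.2206388   0.14070687] [0.13816365 0.56178233 0.62110873] 0.030168154841355096
277 168
[279.07552339 205.66004558] [324.11539021 297.72953388]
```

View pics/ab8.png

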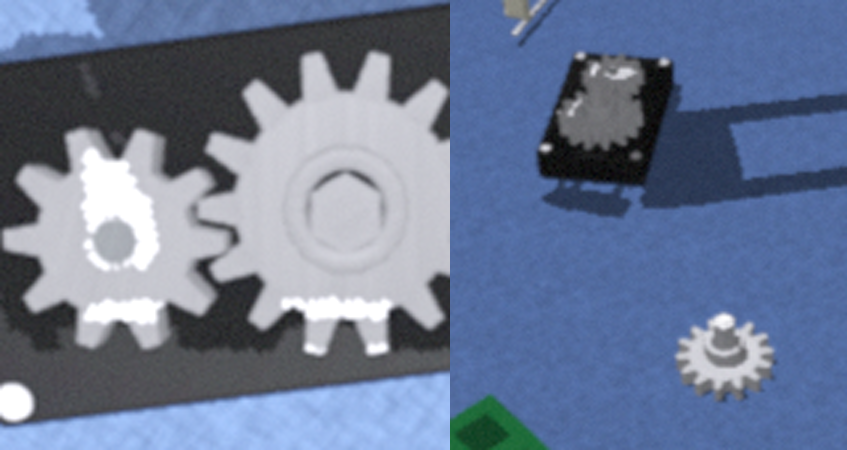

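The gear sits on the arbor with its teeth interleaved with the pinion's at (215,230), hex up at (345,210). The lower gear stands upright where it was, so I'll hand in.

```bash
python3 -c "
from plant import robot, camrig, workorder, read_state
print(workorder.close_job())"
```

```text
the job is handed in; nothing more can be done
None
```

The top gear is on the arbor, hex up, meshed with the pinion and down on the housing (it dropped in at the measured angle, so no rocking was needed); the lower gear stayed standing, and I handed the job in at about 18 s.

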